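# Level the file stand and hold its index knob at the third stop

## Robot

A 7-joint arm with a two-finger parallel gripper is mounted at the origin on the work surface. World frame = base frame: x ahead of the robot, y to its left, z up, the work surface at z = 0. Lengths are in m, angles in rad, forces in N, time in s.
With the tool pointing down it reaches from about 0.425 to 0.875 m from the base axis. Payload 4.7 kg.
Tool frame: the origin (TCP) lies midway between the tips of the shut fingers; the grasp point (between the pads) lies 19 mm behind it; z points along the fingers, y is the direction in which the jaws open and shut (so a half turn about z gives the same grasp; the last joint's range is limited). The gripper opens to 87 mm and grips with 3 to 60 N. Pads are 19 mm wide; open, the fingers measure 117 mm over their backs; the gripper's body (75 mm by 190 mm) begins 51 mm behind the grasp point.
Start: joints at [-1.15, 0.321, -0.07, 1.45, 0.023, 1.371, -0.057], TCP at [0.257, 0.597, 0.188] pointing down, gripper open.
Joint ranges: [-2.86, 2.86], [-0.3, 2.09], [-1.38, 1.24], [0.06, 2.45], [-1.56, 4.7], [0.09, 2.05], [-2.69, 2.69]. Speed limits (rad/s): [2.57, 2.57, 3.14, 3.14, 3.14, 3.14, 3.14].

## Interface

Orientations are given as a rotation vector (axis times angle).
In Python, from bench import monitor, eyes, order gives the robot as it stands. The module is installed in compiled form; this text tells all that it offers.
- The arm moves only by the shell command python3 -m pendant 'ROWS' [FORCE]. ROWS is JSON, a list of rows, each a list of 3 entries, a list of its own where there are three numbers: the turn, a rotation vector about the tool's x, y, z in degrees, then the shift along the tool's x, y, z in m, then the gripper command: -1 is fully open, 1 is shut, values between are in proportion. In form: [[[rx, ry, rz], [tx, ty, tz], hand], ...]. A call has 1 to 8 rows; each row shifts and turns the commanded pose from where the row before left it, along the tool's axes as they then stand; what a row does not reach is not made up. A row lasts 1/8 s, in which the tool goes at most 62.5 mm and 10.7 degrees, less where a joint would pass 70% of its speed; a pose out of reach is approached as far as the arm can. A call is refused whole if a number of a shift passes 0.0625 or a number of a turn 10.7, either way. A call with a gripper value outside its range is refused whole. The fingers move at their own pace and stop on an object; FORCE is the grip in N (left out, the last holds). Time passes only in rows, so rows that do not move let the fingers close. It gives the time, the measured TCP pose, the force and the opening at its end, in the units of the state.
- monitor.get_state(): the state, without advancing time (a new reading comes with each control period).
- eyes.get_image(name): name is "side" or "top"; returns a dict with "color" (384x512x3 uint8, red, green, blue), "range_z" (384x512 float32, m along the optical axis (not along the pixel's ray), 0 where there is no reading), "fx", "fy", "cx", "cy" (pixels), "k1" (the pictures are not rectified: a ray, as slopes to the right and down, at radius r is drawn at 1 + k1 r^2 times it, then the intrinsics apply), "world_to_cam" (4x4, takes a point from world to camera coordinates). Camera axes: x right, y up, looking along -z (the intrinsics and any distortion apply to the point x, -y, -z); pixel columns grow to the right and rows downward; lengths in m; the calibration is good to about 2 mm. A picture is of the moment at which its call begins.
- order.close_job(): hands the job in, once; it reports no verdict.
The state is a dict: "time": time; "joint_positions": joint angles; "qd": joint speeds; "joint_torque": joint torques, N m; "position": TCP position; "tool_rot": TCP orientation; "ft_force": force on the tool from outside, world axes, zero at the start; "torque": the same for the moment, N m; "grip_width": opening from 0.0 (shut) to 1.0 (fully open).
Only numpy, scipy, OpenCV 4.12 (cv2) and the standard library are available. Lean on these libraries where they do the work, as an engineer would, in place of code of your own. Each camera call takes 0.05 s, during which the arm holds its last target.

## Task

Turn the tilt screw on the right of the squaring stand until its platform sits level, then turn the index knob on the left clockwise from rest, counting clicks, to the third stop without running on to the fourth. It springs back if let go, so finish while still holding the knob at the third stop, with the platform still level. Leave the other things on the table where they are.

Things in the scene. Friction and masses are not known exactly. Their poses are not given: they have to be found in the camera images.
- stand: fixed stand for squaring files: grey base plate 230 x 440 x 20 mm, origin under its centre, x to its far side, y left (the 440 mm), z up. In the middle a white platform (235 mm along y, top 71 mm up when level) with a strapped-on file, a fence and a spirit level, hinged along x at y = +124 mm. Upright tilt knob on the right at y = -165 mm; index knob on a grey box on the left at y = +172 mm.
- platform (a joint): tilt of the hinged platform in rad: 0 is level, negative when its right (screw) side hangs low. It starts low by 0.06 to 0.12, follows the tilt screw at 0.05 rad per rad of screw, and can be driven past level to +0.06. Nothing on it rises above 105 mm. When level, the spirit level's bubble stands between its two marks.
- tilt_screw (a joint): angle of the tilt screw in rad, growing clockwise seen from above, which raises the right side of the platform; 0 is where the platform is level, range -3.0 to 1.2. It stays where it is left; friction 0.12 N m. The knob does not move up or down.
- tilt_grip (a point): grip point of the tilt screw knob, on its axis, 132 mm above the table. Black knob: a disc 38 mm across, on it an upright bar 40 mm long, 14 mm thick, 30 mm high, whose top is 11 mm above this point; the point's x axis lies along the bar and turns with it, z up.
- index_knob (a joint): angle of the index knob in rad, growing clockwise seen from above. It rests at 0 and clicks every 24 degrees: stops at 0.419, 0.838, third 1.257, 1.676 and 2.094 (end). Torque swings by about 0.08 N m around a mean of 0.10 to 0.13 N m between stops, rising then falling; let go, it springs back to 0 from any stop. It also slides the fence across the platform.
- index_grip (a point): grip point of the index knob, on its axis, 128 mm above the table. Black knob: a disc 46 mm across, on it an upright bar 50 mm long, 14 mm thick, 30 mm high, whose top is 11 mm above this point. x along the bar to its pointer end (white line on top), z up. Six ticks on the dial plate: the long one is rest, the others follow clockwise, one per stop.
- tape_roll: roll of packing tape lying flat, a ring 90 mm across and 45 mm high; origin at the centre of its underside; bystander
- twine_spool: cork-coloured twine spool standing upright, 52 mm across, 62 mm high; origin at the centre of its underside; bystander
- stapler: grey and black stapler, 130 x 34 x 38 mm, between the stand and the robot; origin at the centre of its underside, x along it; bystander
- date_stamp: wooden hand stamp standing upright, 40 mm across, 80 mm high; origin at the centre of its underside; bystander
- pencil_cup: empty dark steel pencil cup, 76 mm across, 100 mm high; origin at the centre of its underside; bystander
- carton: small cardboard carton 120 x 90 x 60 mm; origin at the centre of its underside; bystander

How it is judged:
By the outcome, as a careful person would: the job done as asked, in the order asked, and still so for the second after the job is handed in, while the arm keeps its last pose, push and grip.
It also fails if it takes over 64 s, if anything falls off the work surface, if the arm or the gripper's body presses on something with over 40 N, if the wrist force passes 120 N, or if a joint passes its speed limit or range.

## Working session

There is one attempt and no reset: what is moved stays moved. The work goes in short steps, Python scripts to look and compute and a shell command to move; the robot and the scene stay as the last step left them, time stands still between calls to the robot, and variables do not carry over. Pictures are saved under pics/ and viewed, and the job is handed in when it is done.

```bash
mkdir -p pics
python3 - <<'E'
from bench import monitor, eyes
import cv2
s=monitor.get_state()
print({k:s[k] for k in s})
for n in("top","side"):
    im=eyes.get_image(n)
    cv2.imwrite(f"pics/{n}0.png",cv2.cvtColor(im["color"],cv2.COLOR_RGB2BGR))
    print(n,im["fx"],im["fy"],im["cx"],im["cy"],im["k1"],im["world_to_cam"])
E
```

```text
{'time': 0.0, 'joint_positions': array([-1.1498967 ,  0.321855  , -0.07008674,  1.45163467,  0.02258113,
        1.37075162, -0.05691247]), 'qd': array([ 0.00020394,  0.00157106,  0.00093025,  0.00097861,  0.00087423,
       -0.00175693,  0.00163735]), 'joint_torque': array([-4.12465515e-04, -4.91285741e+01, -4.03520074e-01, -3.12522054e+01,
       -6.37146877e-02,  4.38310322e-02,  1.78518139e-04]), 'position': array([0.25699507, 0.59640034, 0.18676101]), 'tool_rot': array([-6.34517328e-01, -3.07653704e+00,  2.88518476e-03]), 'ft_force': array([-0.50723301, -0.60056505, -1.03016929]), 'torque': array([ 0.02576532, -0.0417394 , -0.00060423]), 'grip_width': 0.9983503904541647}
top 348.2345938288912 348.2345938288912 256.4482940634819 193.06005171516193 -0.02255171314229797 [[-0.00781173 -0.99973832  0.02150037  0.00139084]
 [ 0.99738414 -0.00624462  0.07201311 -0.58542361]
 [-0.07186     0.02200668  0.99717192 -1.13048634]
 [ 0.          0.          0.          1.        ]]
side 487.37570808944247 487.37570808944247 256.669958789095 194.10425844959966 0.06728652181639615 [[ 0.9136451  -0.40638505  0.01018908 -0.51739044]
 [ 0.28525047  0.65876219  0.69617853 -0.24258742]
 [-0.28962873 -0.63315367  0.71779638 -1.80035861]
 [ 0.          0.          0.          1.        ]]
```

View pics/top0.png

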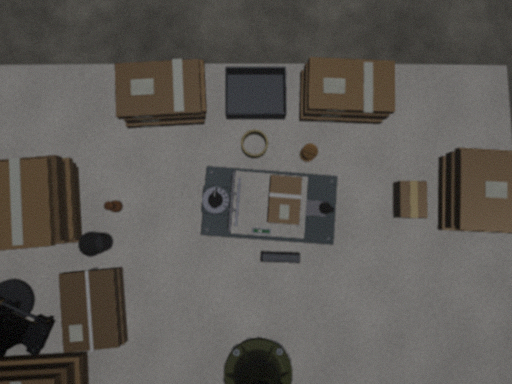

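View pics/side0.png

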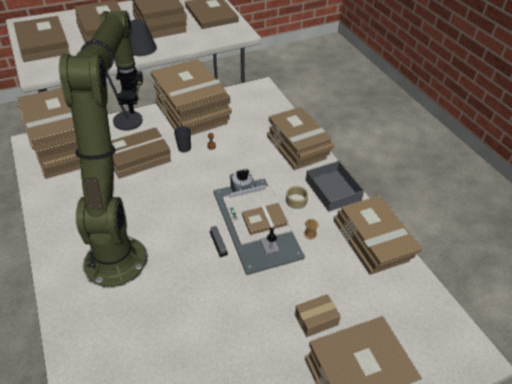

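The top view shows the stand, with the index knob at about (214,200) and the tilt knob at about (326,208). The stapler is at (280,257). I'll zoom in and localise them.

```bash
cat > h.py <<'E'
import numpy as np, cv2
from bench import monitor, eyes
def ray(im,u,v):
    K=np.array([[im["fx"],0,im["cx"]],[0,im["fy"],im["cy"]],[0,0,1]])
    p=cv2.undistortPoints(np.array([[[u,v]]],float),K,np.array([im["k1"],0,0,0.]))[0,0]
    d=np.array([p[0],-p[1],-1.])
    T=im["world_to_cam"];R=T[:3,:3]
    return -R.T@T[:3,3], R.T@d
def onz(im,u,v,z):
    o,d=ray(im,u,v); return o+d*(z-o[2])/d[2]
def proj(im,P):
    T=im["world_to_cam"];c=T[:3,:3]@np.array(P)+T[:3,3]
    a,b=c[0]/-c[2],-c[1]/-c[2];k=1+im["k1"]*(a*a+b*b)
    return np.array([im["fx"]*a*k+im["cx"],im["fy"]*b*k+im["cy"]])
def crop(im,x0,y0,w,h,s,fn):
    c=cv2.cvtColor(im["color"],cv2.COLOR_RGB2BGR)[y0:y0+h,x0:x0+w]
    c=cv2.convertScaleAbs(c,alpha=1.6)
    cv2.imwrite(fn,cv2.resize(c,None,fx=s,fy=s,interpolation=cv2.INTER_CUBIC))
E
python3 - <<'E'
from h import *
im=eyes.get_image("top"); crop(im,190,155,160,120,5,"pics/top_c1.png")
ims=eyes.get_image("side"); crop(ims,200,155,120,120,5,"pics/side_c1.png")
np.savez("f0.npz",top=im["color"],side=ims["color"])
E
```

```text
(no output)
```

View pics/top_c1.png

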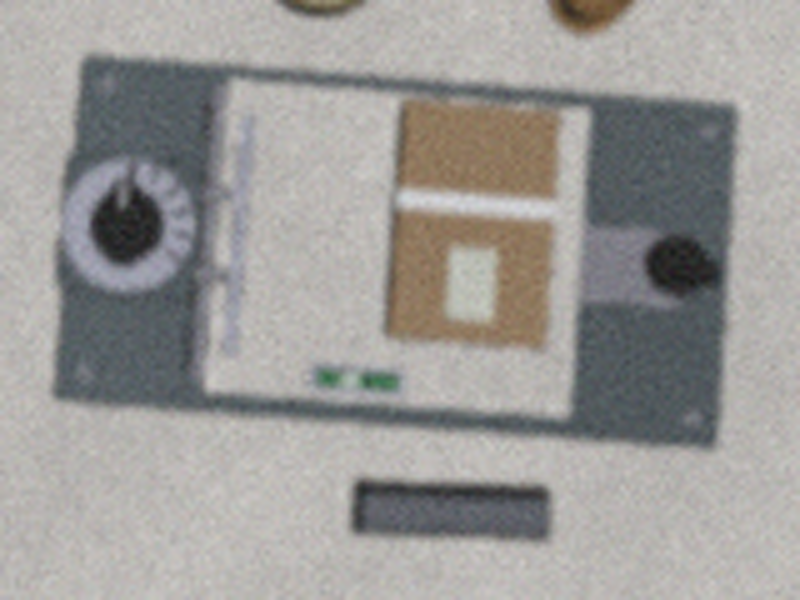

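View pics/side_c1.png

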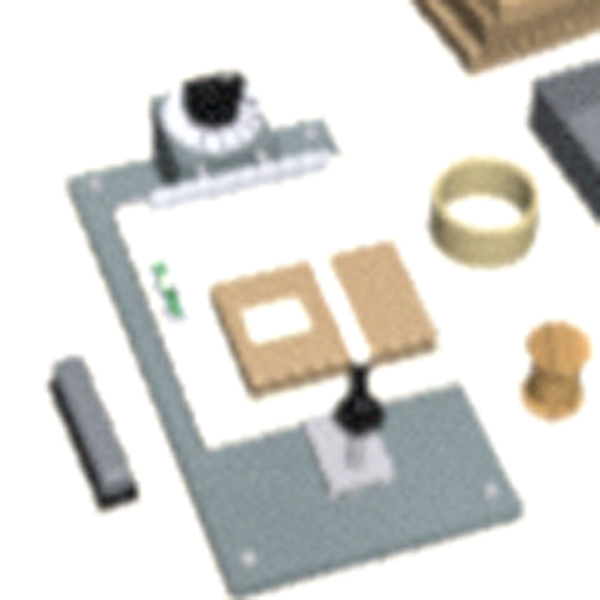

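Run:
```python
from h import *
im=eyes.get_image("top"); ims=eyes.get_image("side")
c=im["color"].astype(int); hsv=cv2.cvtColor(cv2.GaussianBlur(im["color"],(3,3),0),cv2.COLOR_RGB2HSV)
print(hsv[172,345-15],hsv[225,330],hsv[225,205],im["color"][172,330], im["color"][200,245],im["color"][257,280])
g=cv2.GaussianBlur(im["color"],(3,3),0).astype(int).mean(2)
# stand plate
sub=np.zeros(g.shape,np.uint8); sub[160:248,195:345]=(g[160:248,195:345]<110)
n,l,st,ce=cv2.connectedComponentsWithStats(sub)
k=1+np.argmax(st[1:,4]);cs,_=cv2.findContours((l==k).astype(np.uint8),cv2.RETR_EXTERNAL,cv2.CHAIN_APPROX_NONE)
P=np.array([onz(im,*p[0],0.02)[:2] for p in max(cs,key=cv2.contourArea)],np.float32)
r=cv2.minAreaRect(P);print("plate",r, cv2.boxPoints(r))
def cloud(im,x0,y0,x1,y1):
    out=[]
    T=im["world_to_cam"]
    for v in range(y0,y1):
        for u in range(x0,x1):
            z=im["range_z"][v,u]
            if z>0:
                o,d=ray(im,u,v);out.append(np.r_[o+d*z,u,v,im["color"][v,u].mean()])
    return np.array(out)
for nm,I,b in(("top tilt",im,(312,195,340,222)),("side tilt",ims,(260,220,285,255)),("top idx",im,(200,185,232,216)),("side idx",ims,(228,165,262,195))):
    p=cloud(I,*b);
    q=p[p[:,2]>0.118]
    dk=p[p[:,5]<45]
    print(nm,len(p),len(q),q[:,:3].mean(0) if len(q) else 0,np.median(p[:,2]),p[:,2].max(), "dark",len(dk),dk[:,:3].mean(0))
    if len(q)>4:
        w,V=np.linalg.eigh(np.cov(q[:,:2].T));print("  ax",np.degrees(np.arctan2(V[1,1],V[0,1])),np.sqrt(w))
```

```text
[ 15   9 118] [99 31 57] [103  28  63] [120 119 116] [113 108 105] [60 62 65]
plate ((0.544137716293335, -0.04448921978473663), (0.4770354926586151, 0.24679908156394958), 85.3139877319336) [[ 0.4016649  -0.27212855]
 [ 0.647639   -0.29229084]
 [ 0.6866105   0.18315011]
 [ 0.44063646  0.2033124 ]]
top tilt 753 76 [ 0.53133948 -0.20759607  0.13929427] 0.02092124564717368 0.14843983667911198 dark 134 [ 0.53190792 -0.20956471  0.12297183]
  ax 65.73312951795656 [0.00429976 0.01201293]
side tilt 871 47 [ 0.5261494  -0.21550002  0.13674581] 0.05301449838034844 0.14653991624865847 dark 61 [ 0.52526291 -0.21760817  0.12610435]
  ax 66.24571537021252 [0.00405558 0.01219883]
top idx 989 86 [0.55940453 0.12494925 0.13667955] 0.09853300532253773 0.1417561478370204 dark 140 [0.55858278 0.12355454 0.11968145]
  ax 176.38014661870753 [0.00419427 0.0142367 ]
side idx 1015 70 [0.55449045 0.12164827 0.1308871 ] 0.0737088523471554 0.14386770038179986 dark 95 [0.54808992 0.11921142 0.11171841]
  ax 171.2657899322025 [0.00565218 0.01543336]
```

The depth points agree with the plate: tilt grip ≈ (0.531, -0.2085) with its bar at 66°, and index grip ≈ (0.559, 0.126) with the stand yaw about -4.8°. I'll swing towards the tilt knob at a safe height, keeping tool y radial.

```bash
python3 -m pendant '[[[0,0,5.4],[-0.06,-0.005,0],-1],[[0,0,5.4],[-0.06,-0.005,0],-1],[[0,0,5.4],[-0.06,-0.005,0],-1],[[0,0,5.4],[-0.06,-0.005,0],-1],[[0,0,5.4],[-0.06,-0.005,0],-1],[[0,0,5.4],[-0.06,-0.005,0],-1],[[0,0,5.4],[-0.06,-0.005,0],-1],[[0,0,5.4],[-0.06,-0.005,0],-1]]' 40
cat > st.py <<'E'
from h import *
from scipy.spatial.transform import Rotation as Ro
import sys
def st(t=None):
    s=monitor.get_state();R=Ro.from_rotvec(s["tool_rot"]).as_matrix()
    print("t",round(s["time"],2),"p",s["position"].round(4),"yaw_y",np.degrees(np.arctan2(R[1,1],R[0,1])).round(2),"tilt",np.degrees(np.arccos(-R[2,2])).round(2),"q",s["joint_positions"].round(3),"F",s["ft_force"].round(1),"M",s["torque"].round(2),"g",round(float(s["grip_width"]),3))
    if t is not None: print("tool delta",(R.T@(np.array(t)-s["position"])).round(4))
if __name__=="__main__": st(eval(sys.argv[1]) if len(sys.argv)>1 else None)
E
python3 st.py '[0.531,-0.2085,0.16]'
```

```text
time: 1.3
position: [0.5792, 0.2513, 0.1878]
tool_rot: [1.727, 2.624, 0.001]
ft_force: [1.3, 0.7, -0.6]
grip_width: 1.001
t 1.3 p [0.5792 0.2513 0.1878] yaw_y 23.32 tilt 0.02 q [-0.667  0.282  0.266  1.512 -0.075  1.357  0.012] F [ 1.3  0.7 -0.6] M [-0.04 -0.   -0.02] g 1.001
tool delta [-0.4032 -0.2263  0.0277]
```

```bash
python3 -m pendant '[[[0,0,5.9],[-0.0505,-0.028,0],-1],[[0,0,5.9],[-0.053,-0.023,0],-1],[[0,0,5.9],[-0.055,-0.0175,0],-1],[[0,0,5.9],[-0.0566,-0.0116,0],-1],[[0,0,5.9],[-0.0575,-0.0057,0],-1],[[0,0,5.9],[-0.0578,0,0],-1],[[0,0,5.9],[-0.0575,0.006,0],-1],[[0,0,5.9],[-0.0566,0.012,0],-1]]' 40
python3 st.py '[0.531,-0.2085,0.16]'
python3 - <<'E'
from h import *
im=eyes.get_image("top"); crop(im,190,155,160,120,5,"pics/top_c2.png")
im=eyes.get_image("side"); crop(im,200,155,120,120,5,"pics/side_c2.png")
E
```

```text
time: 2.3
position: [0.531, -0.2085, 0.1882]
tool_rot: [2.633, 1.714, 0.002]
ft_force: [-0.2, 0.4, -0.0]
grip_width: 1.0
t 2.3 p [ 0.531  -0.2085  0.1882] yaw_y -23.88 tilt 0.06 q [-0.243  0.166  0.643  1.676 -0.103  1.333  0.   ] F [-0.2  0.4 -0. ] M [-0.09  0.03 -0.04] g 1.0
tool delta [-0.0001 -0.      0.0282]
```

View pics/top_c2.png

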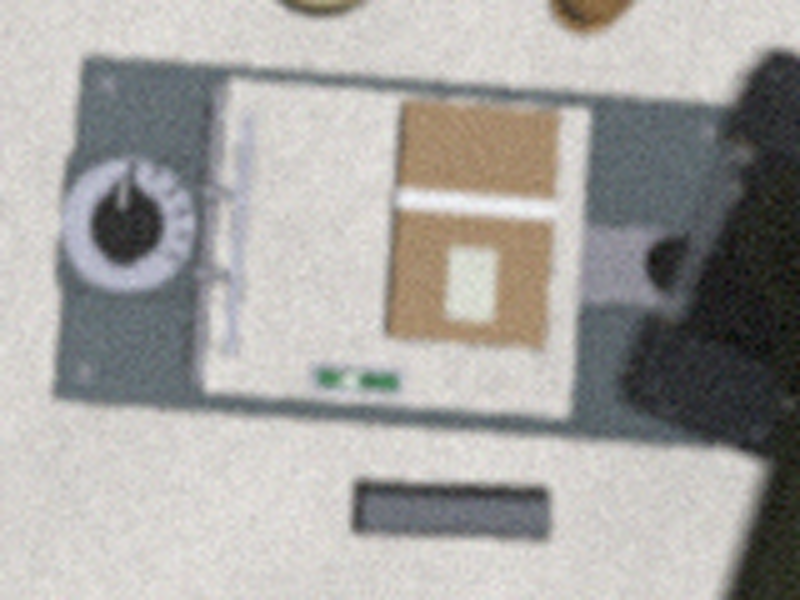

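View pics/side_c2.png

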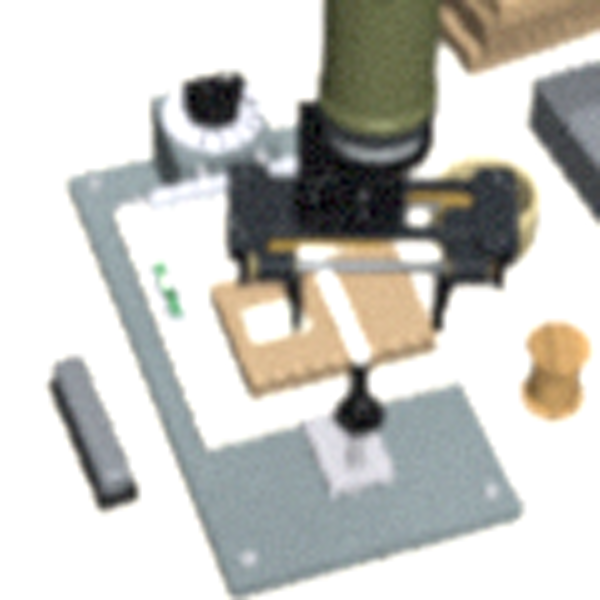

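The gripper straddles the tilt bar, which shows end-on at side crop (360,385). I'll go down and close.

```bash
python3 -m pendant '[[[0,0,0],[0,0,0.03],-1],[[0,0,0],[0,0,0.025],-1],[[0,0,0],[0,0,0.014],-1],[[0,0,0],[0,0,0],0.5],[[0,0,0],[0,0,0],1],[[0,0,0],[0,0,0],1],[[0,0,0],[0,0,0],1],[[0,0,0],[0,0,0],1]]' 30
python3 st.py '[0.531,-0.2085,0.119]'
```

```text
time: 3.4
position: [0.5315, -0.2069, 0.1192]
tool_rot: [2.63, 1.718, 0.001]
ft_force: [-1.0, 0.0, 0.3]
grip_width: 0.521
t 3.4 p [ 0.5315 -0.2069  0.1192] yaw_y -23.71 tilt 0.03 q [-0.231  0.22   0.635  1.765 -0.139  1.202  0.029] F [-1.   0.   0.3] M [-0.11  0.06  0.01] g 0.521
tool delta [-0.0016  0.0002  0.0002]
```

```bash
python3 -m pendant '[[[0,0,0],[0,0,0],1],[[0,0,0],[0,0,0],1],[[0,0,0],[0,0,0],1],[[0,0,0],[0,0,0],1],[[0,0,0],[0,0,0],1],[[0,0,0],[0,0,0],1]]' 30
python3 st.py '[0.531,-0.2085,0.119]'
python3 - <<'E'
from h import *
im=eyes.get_image("side"); crop(im,200,155,120,120,5,"pics/side_c3.png")
E
```

```text
time: 4.15
position: [0.5313, -0.2068, 0.1189]
tool_rot: [-2.63, -1.718, -0.0]
ft_force: [-0.3, -0.1, -0.6]
grip_width: 0.009
t 4.15 p [ 0.5313 -0.2068  0.1189] yaw_y -23.71 tilt 0.01 q [-0.231  0.22   0.635  1.765 -0.139  1.202  0.029] F [-0.3 -0.1 -0.6] M [-0.08  0.07  0.03] g 0.009
tool delta [-0.0016  0.0004 -0.0001]
```

View pics/side_c3.png

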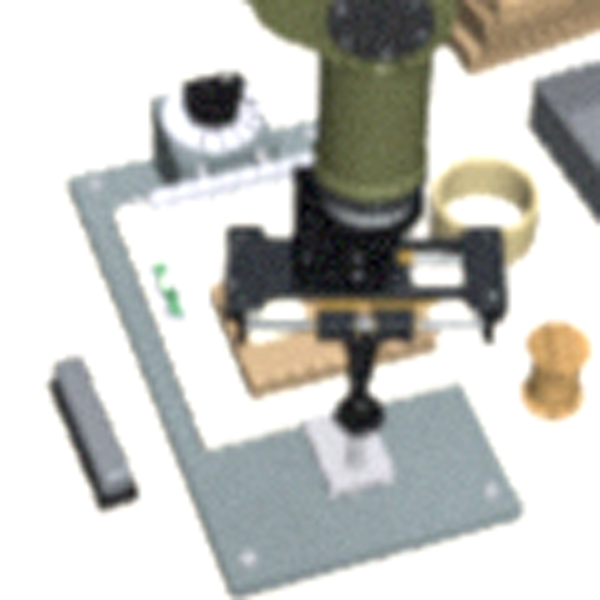

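Run:
```python
from h import *
f=np.load("f0.npz")
for n,(a,b) in(("side",(200,155)),("top",(190,155))):
    im=eyes.get_image(n)
    for nm,P in(("tcp",monitor.get_state()["position"]),("gp",monitor.get_state()["position"]+[0,0,.019]),("tilt@.143",[.531,-.2085,.143]),("tilt@.11",[.531,-.2085,.113]),("idx@.139",[.559,.126,.139])):
        print(n,nm,((proj(im,P)-[a,b])*5).round(0), end=" ")
    print()
# world z check from depth along knob axis column, side
im=eyes.get_image("side")
for v in range(222,246): 
    u=272; z=im["range_z"][v,u]
    if z>0:
        o,d=ray(im,u,v); print(v,(o+d*z).round(3),im["color"][v,u])
```

```text
side tcp [358. 398.] side gp [359. 381.] side tilt@.143 [360. 378.] side tilt@.11 [358. 405.] side idx@.139 [213.  74.] 
top tcp [673. 266.] top gp [680. 265.] top tilt@.143 [685. 265.] top tilt@.11 [674. 266.] top idx@.139 [119. 222.] 
222 [ 0.526 -0.216  0.2  ] [32 30 27]
223 [ 0.526 -0.215  0.193] [27 27 25]
224 [ 0.526 -0.216  0.189] [25 23 26]
225 [ 0.526 -0.217  0.185] [ 8  8 10]
226 [ 0.528 -0.214  0.175] [21 21 20]
227 [ 0.527 -0.214  0.171] [13 16 18]
228 [ 0.525 -0.218  0.171] [21 19 25]
229 [ 0.528 -0.213  0.158] [17 18 22]
230 [ 0.529 -0.213  0.153] [25 27 28]
231 [ 0.527 -0.217  0.152] [27 24 28]
232 [ 0.532 -0.207  0.133] [30 30 31]
233 [ 0.527 -0.217  0.141] [26 30 31]
234 [ 0.527 -0.218  0.137] [14 14 18]
235 [ 0.521 -0.23   0.148] [36 37 40]
236 [ 0.524 -0.225  0.136] [36 39 39]
237 [ 0.521 -0.23   0.136] [22 27 25]
238 [ 0.523 -0.227  0.128] [18 19 15]
239 [ 0.523 -0.227  0.122] [17 18 16]
240 [ 0.521 -0.231  0.121] [26 23 24]
241 [ 0.523 -0.229  0.112] [49 54 54]
242 [ 0.523 -0.228  0.105] [91 93 94]
243 [ 0.531 -0.214  0.08 ] [118 118 121]
244 [ 0.532 -0.211  0.07 ] [123 122 125]
245 [ 0.531 -0.215  0.069] [122 123 126]
```

```bash
python3 - <<'E'
from h import *
im=eyes.get_image("side")
def b(im,x0,y0,w,h,s,fn,a):
    c=cv2.cvtColor(im["color"],cv2.COLOR_RGB2BGR)[y0:y0+h,x0:x0+w]
    cv2.imwrite(fn,cv2.resize(cv2.convertScaleAbs(c,alpha=a),None,fx=s,fy=s,interpolation=cv2.INTER_CUBIC))
b(im,240,195,70,60,11,"pics/side_c4.png",3.)
im["color"]=np.load("f0.npz")["side"]
b(im,240,195,70,60,11,"pics/side_c4b.png",3.)
E
python3 st.py
```

```text
t 4.4 p [ 0.5313 -0.2068  0.1189] yaw_y -23.71 tilt 0.01 q [-0.231  0.22   0.635  1.765 -0.139  1.202  0.029] F [-0.3  0.1  0.1] M [-0.11  0.1   0.01] g 0.005
```

View pics/side_c4.png

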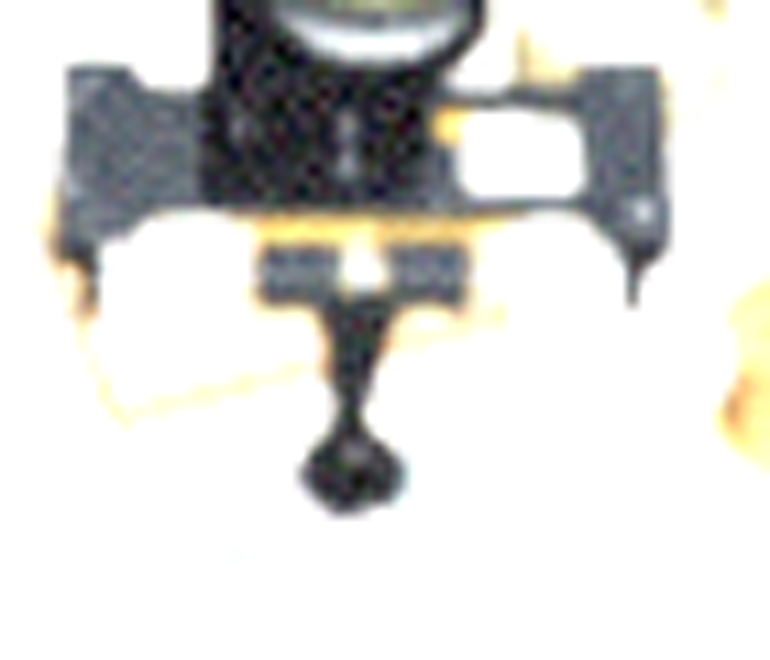

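View pics/side_c4b.png

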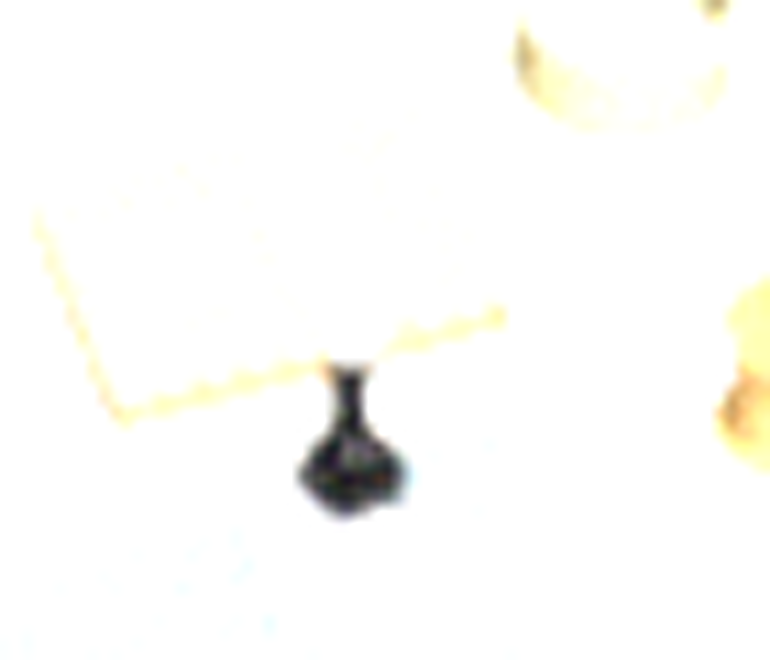

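The gripper reads fully shut with the knob apparently not between the fingers. I'll raise it and compare where the tips appear with the reported TCP.

```bash
python3 -m pendant '[[[0,0,0],[0,0,-0.035],1],[[0,0,0],[0,0,-0.035],1],[[0,0,0],[0,0,0],1]]' 30
python3 - <<'E'
from h import *
im=eyes.get_image("side");p=monitor.get_state()["position"]
q=proj(im,p);print(p,q,(q-[240,180])*9)
c=cv2.cvtColor(im["color"],cv2.COLOR_RGB2BGR)[180:245,240:310]
cv2.imwrite("pics/side_c5.png",cv2.resize(cv2.convertScaleAbs(c,alpha=2.),None,fx=9,fy=9,interpolation=cv2.INTER_CUBIC))
E
python3 st.py
```

```text
time: 4.78
position: [0.5332, -0.2077, 0.1919]
tool_rot: [2.627, 1.715, 0.007]
ft_force: [-0.2, 0.2, 0.1]
grip_width: 0.0
[ 0.53206705 -0.20715101  0.19001165] [272.52125143 221.55799285] [292.69126286 374.02193569]
t 4.83 p [ 0.5321 -0.2072  0.19  ] yaw_y -23.71 tilt 0.15 q [-0.247  0.164  0.643  1.673 -0.102  1.335 -0.   ] F [ 0.4 -0.5 -1.4] M [-0.07  0.16 -0.01] g 0.004
```

View pics/side_c5.png

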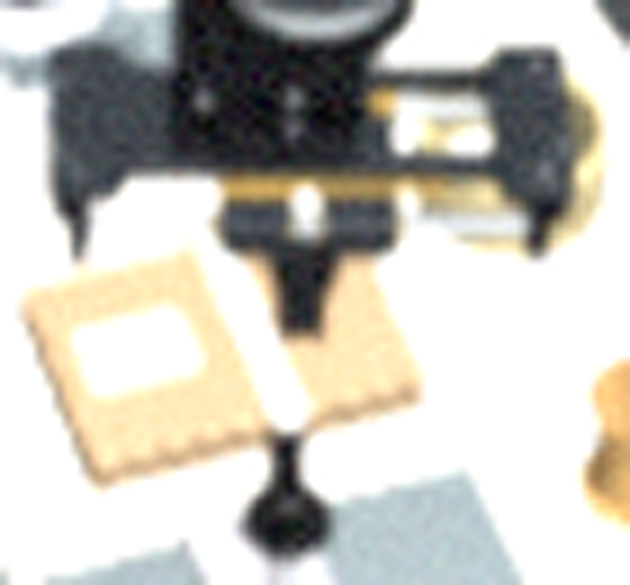

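Run:
```python
from h import *
im=eyes.get_image("side");p=monitor.get_state()["position"];print(p)
for v in range(205,224):
    r=[]
    for u in range(271,276):
        o,d=ray(im,u,v); r.append(o+d*im["range_z"][v,u])
    r=np.array(r);print(v,np.median(r,0).round(3),r[:,2].round(3),im["color"][v,273])
```

```text
[ 0.53124697 -0.20675674  0.18871791]
205 [ 0.515 -0.237  0.311] [0.311 0.314 0.311 0.31  0.31 ] [98 97 95]
206 [ 0.515 -0.238  0.308] [0.311 0.306 0.307 0.308 0.31 ] [66 68 65]
207 [ 0.521 -0.238  0.303] [0.305 0.306 0.27  0.268 0.303] [35 38 35]
208 [ 0.521 -0.22   0.277] [0.296 0.277 0.276 0.27  0.305] [26 22 27]
209 [ 0.524 -0.218  0.268] [0.293 0.266 0.268 0.265 0.297] [26 28 28]
210 [ 0.527 -0.215  0.261] [0.263 0.258 0.261 0.255 0.262] [27 32 30]
211 [ 0.528 -0.215  0.255] [0.258 0.254 0.255 0.254 0.256] [25 24 25]
212 [ 0.528 -0.216  0.249] [0.253 0.249 0.248 0.249 0.257] [24 23 24]
213 [ 0.526 -0.218  0.246] [0.245 0.244 0.249 0.246 0.249] [22 24 26]
214 [ 0.526 -0.218  0.24 ] [0.237 0.24  0.244 0.248 0.239] [20 22 23]
215 [ 0.525 -0.219  0.237] [0.238 0.237 0.242 0.237 0.236] [23 24 28]
216 [ 0.526 -0.218  0.233] [0.229 0.234 0.234 0.229 0.233] [32 31 31]
217 [ 0.529 -0.216  0.226] [0.228 0.225 0.224 0.229 0.226] [64 58 45]
218 [ 0.583 -0.106  0.083] [0.083 0.078 0.078 0.227 0.087] [107  92  72]
219 [ 0.582 -0.111  0.081] [0.081 0.081 0.083 0.076 0.079] [133 114  89]
220 [ 0.582 -0.118  0.079] [0.087 0.073 0.077 0.083 0.079] [139 117  93]
221 [ 0.577 -0.12   0.081] [0.081 0.081 0.086 0.078 0.072] [143 124  98]
222 [ 0.575 -0.125  0.083] [0.084 0.082 0.084 0.077 0.083] [146 130 110]
223 [ 0.574 -0.13   0.079] [0.078 0.079 0.082 0.079 0.083] [156 144 130]
```

By depth the finger tips sit about 35 mm above the reported TCP, at z 0.226 against 0.189. So the fingers shut above the bar, which hasn't been touched. I'll open, go deeper in stages and watch the force.

```bash
python3 -m pendant '[[[0,0,0],[0,0,0],-1],[[0,0,0],[0,0,0],-1],[[0,0,0],[0,0,0],-1],[[0,0,0],[0,0,0],-1],[[0,0,0],[0,0,0.03],-1],[[0,0,0],[0,0,0.03],-1],[[0,0,0],[0,0,0.02],-1],[[0,0,0],[0,0,0],-1]]' 30
python3 - <<'E'
from h import *
im=eyes.get_image("side");p=monitor.get_state()["position"]
q=proj(im,p);print(p,q,(q-[240,180])*9)
c=cv2.cvtColor(im["color"],cv2.COLOR_RGB2BGR)[180:245,240:310]
cv2.imwrite("pics/side_c6.png",cv2.resize(cv2.convertScaleAbs(c,alpha=2.),None,fx=9,fy=9,interpolation=cv2.INTER_CUBIC))
E
python3 st.py '[0.531,-0.2085,0.085]'
```

```text
time: 5.88
position: [0.53, -0.2064, 0.1073]
tool_rot: [-2.629, -1.716, 0.004]
ft_force: [0.0, 0.0, 1.0]
grip_width: 0.834
[ 0.53103142 -0.20681664  0.10870474] [271.46248275 236.48663111] [283.16234476 508.37968001]
t 5.92 p [ 0.531  -0.2068  0.1087] yaw_y -23.71 tilt 0.05 q [-0.229  0.23   0.634  1.776 -0.146  1.183  0.034] F [ 0.  -0.2  0.9] M [-0.11  0.03  0.05] g 0.881
tool delta [-0.0015  0.0007  0.0237]
```

View pics/side_c6.png

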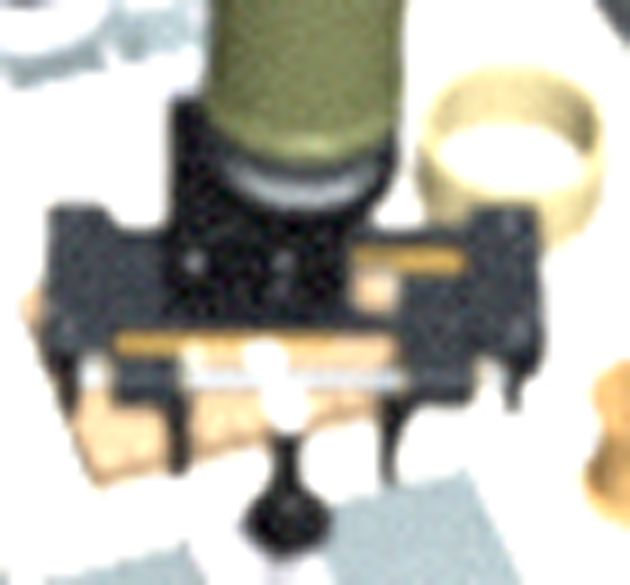

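Finger tips are at (180,472) and (388,482), symmetric about the bar at (288,450). I'll descend the remaining 24 mm and close.

```bash
python3 -m pendant '[[[0,0,0],[-0.001,0.001,0.012],-1],[[0,0,0],[0,0,0.008],-1],[[0,0,0],[0,0,0.004],-1],[[0,0,0],[0,0,0],1],[[0,0,0],[0,0,0],1],[[0,0,0],[0,0,0],1],[[0,0,0],[0,0,0],1],[[0,0,0],[0,0,0],1]]' 30
python3 st.py '[0.531,-0.2085,0.085]'
python3 -m pendant '[[[0,0,0],[0,0,0],1],[[0,0,0],[0,0,0],1],[[0,0,0],[0,0,0],1]]' 30
python3 st.py '[0.531,-0.2085,0.085]'
python3 - <<'E'
from h import *
im=eyes.get_image("side")
c=cv2.cvtColor(im["color"],cv2.COLOR_RGB2BGR)[180:245,240:310]
cv2.imwrite("pics/side_c7.png",cv2.resize(cv2.convertScaleAbs(c,alpha=2.),None,fx=9,fy=9,interpolation=cv2.INTER_CUBIC))
im=eyes.get_image("top"); crop(im,190,155,160,120,5,"pics/top_c7.png")
E
```

```text
time: 6.92
position: [0.5319, -0.2082, 0.085]
tool_rot: [2.63, 1.718, 0.0]
ft_force: [-0.5, 0.5, -0.1]
grip_width: 0.515
t 6.92 p [ 0.5319 -0.2082  0.085 ] yaw_y -23.7 tilt 0.01 q [-0.219  0.257  0.63   1.799 -0.166  1.138  0.051] F [-0.5  0.5 -0.1] M [-0.06  0.11  0.01] g 0.515
tool delta [-0.0007 -0.0007 -0.    ]
time: 7.3
position: [0.5318, -0.2082, 0.0848]
tool_rot: [-2.63, -1.718, -0.0]
ft_force: [-0.7, 0.1, -0.5]
grip_width: 0.172
t 7.3 p [ 0.5318 -0.2082  0.0848] yaw_y -23.71 tilt 0.0 q [-0.219  0.257  0.63   1.799 -0.166  1.138  0.051] F [-0.7  0.1 -0.5] M [-0.09  0.13  0.01] g 0.172
tool delta [-0.0006 -0.0006 -0.0002]
```

View pics/side_c7.png

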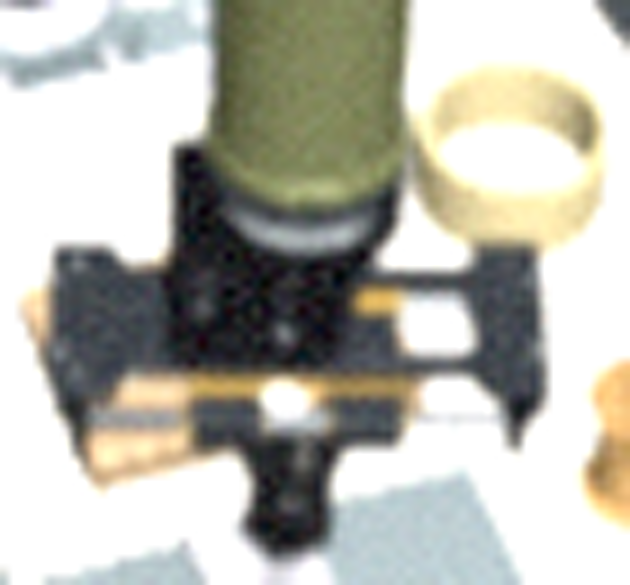

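View pics/top_c7.png

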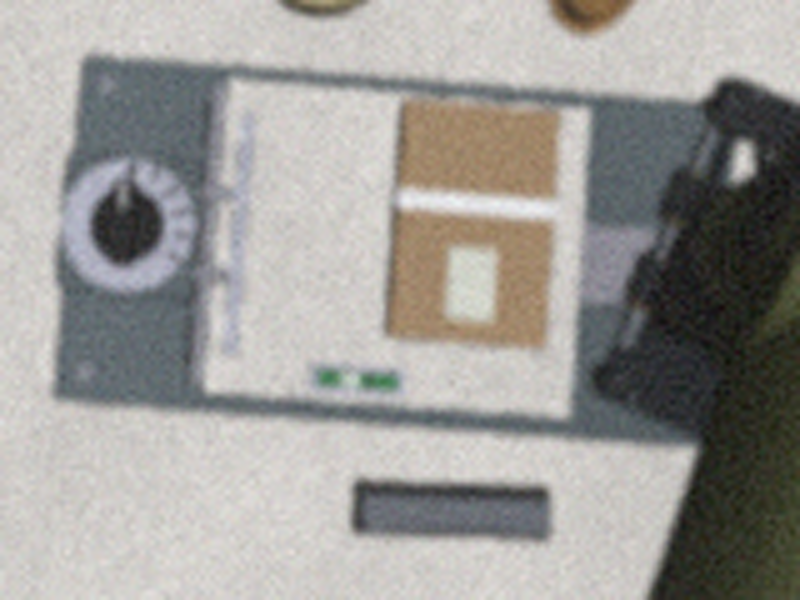

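The tilt bar is gripped (opening 0.172, about 15 mm). Next I'll measure the platform tilt from depth, referenced to the table plane, and locate the bubble.

```bash
cat > tilt.py <<'E'
from h import *
C=np.array([.5441,-.0445]);a=np.radians(-4.8);X=np.array([np.cos(a),np.sin(a)]);Y=np.array([-np.sin(a),np.cos(a)])
def cloud(im):
    v,u=np.mgrid[100:300,150:400];u=u.ravel();v=v.ravel()
    K=np.array([[im["fx"],0,im["cx"]],[0,im["fy"],im["cy"]],[0,0,1]])
    z=im["range_z"][v,u]
    p=cv2.undistortPoints(np.stack([u,v],1).astype(float)[:,None],K,np.array([im["k1"],0,0,0.]))[:,0]
    c=np.stack([p[:,0]*z,-p[:,1]*z,-z],1);T=im["world_to_cam"]
    W=(c-T[:3,3])@T[:3,:3]
    col=im["color"][v,u].astype(int)
    return W[z>0],col[z>0]
def reg(W,m,extra=None):
    d=W[:,:2]-C
    for _ in range(4):
        A=np.stack([np.ones(m.sum()),d[m]@X,d[m]@Y],1)
        if extra is not None:A=np.c_[A,extra[m]]
        s=np.linalg.lstsq(A,W[m,2],rcond=None)[0];r=W[m,2]-A@s
        mm=m.copy();mm[m]=abs(r)<max(2.5*np.median(abs(r))*1.48,.004);m=mm
    return s,m.sum(),r.std()
def tilt():
    for n in("top","side"):
        im=eyes.get_image(n);W,col=cloud(im)
        xs=(W[:,:2]-C)@X;ys=(W[:,:2]-C)@Y;z=W[:,2]
        g=col.mean(1);brown=(col[:,0]-col[:,2])>25
        pl=(abs(xs)<.085)&(ys>-.08)&(ys<.08)&(z>.04)&(z<.1)
        fl=pl&brown
        # white part: left of file
        wh=pl&~brown&(ys>.02)&(xs>-.06)
        table=((abs(xs)<.32)&(xs>.14)|(xs<-.18)&(xs>-.3))&(abs(ys)<.2)&(abs(z)<.012)
        r1=reg(W,fl);r2=reg(W,wh);r3=reg(W,table)
        both=reg(W,fl|wh,fl.astype(float))
        print(n,"file",r1[0].round(4),r1[1],"white",r2[0].round(4),r2[1],"both",both[0].round(4),both[1],"table",r3[0].round(4),r3[1])
        np.save(f"last_{n}.npy",im["color"])
tilt()
E
python3 tilt.py
```

```text
top file [ 0.087  -0.0007  0.0601] 839 white [0.0627 0.0007 0.0655] 859 both [ 0.0629 -0.0002  0.0617  0.0241] 1696 table [-0.0002  0.0012  0.0004] 8952
side file [0.0853 0.0111 0.0761] 31 white [ 0.0602 -0.0176  0.0602] 193 both [ 0.0607 -0.0101  0.0608  0.0233] 218 table [-0.0026 -0.0008 -0.0004] 4463
```

Both cameras give a tilt of about -0.0615 rad, so the screw needs about 1.23 rad (70°) clockwise, which is +rz.

```bash
python3 -m pendant '[[[0,0,9],[0,0,0],1],[[0,0,9],[0,0,0],1],[[0,0,9],[0,0,0],1],[[0,0,9],[0,0,0],1],[[0,0,9],[0,0,0],1],[[0,0,9],[0,0,0],1],[[0,0,9],[0,0,0],1],[[0,0,0],[0,0,0],1]]' 30
python3 st.py; python3 tilt.py
```

```text
time: 8.5
position: [0.5317, -0.2083, 0.0849]
tool_rot: [3.14, 0.092, -0.0]
ft_force: [-0.9, 0.3, 0.6]
grip_width: 0.159
t 8.5 p [ 0.5317 -0.2083  0.0849] yaw_y -86.63 tilt 0.02 q [-0.356  0.287  0.798  1.803 -0.224  1.145 -0.998] F [-0.9  0.3  0.6] M [-0.11  0.34 -0.04] g 0.159
top file [0.0938 0.0047 0.0112] 868 white [ 0.0699 -0.      0.0023] 860 both [0.0696 0.0027 0.009  0.0242] 1728 table [-0.0002  0.0011  0.0001] 8794
side file [ 0.0898 -0.0067 -0.0142] 161 white [ 0.0682 -0.0041 -0.0055] 147 both [ 0.0686 -0.0043 -0.0128  0.0214] 307 table [-0.0026 -0.0013 -0.0017] 4608
```

```bash
python3 -m pendant '[[[0,0,4.5],[0,0,0],1],[[0,0,4],[0,0,0],1],[[0,0,0],[0,0,0],1]]' 30
python3 st.py; python3 tilt.py;python3 tilt.py;python3 tilt.py
python3 - <<'E'
from h import *
im=eyes.get_image("top")
acc=np.mean([eyes.get_image("top")["color"].astype(float) for _ in range(4)],0)
c=cv2.cvtColor(acc.clip(0,255).astype(np.uint8),cv2.COLOR_RGB2BGR)[220:242,246:278]
cv2.imwrite("pics/bub1.png",cv2.resize(cv2.convertScaleAbs(c,alpha=1.6),None,fx=24,fy=24,interpolation=cv2.INTER_CUBIC))
E
```

```text
time: 8.98
position: [0.5317, -0.2084, 0.0849]
tool_rot: [3.138, -0.139, 0.0]
ft_force: [-1.4, 0.0, 0.9]
grip_width: 0.156
t 8.97 p [ 0.5317 -0.2084  0.0849] yaw_y -95.08 tilt 0.01 q [-0.375  0.292  0.822  1.804 -0.234  1.146 -1.137] F [-1.4  0.   0.9] M [-0.23  0.36 -0.1 ] g 0.156
top file [0.0948 0.0009 0.0034] 876 white [ 0.0705  0.0035 -0.0019] 849 both [0.0703 0.0022 0.0019 0.0244] 1727 table [-0.0003  0.001   0.0003] 8787
side file [ 0.0917 -0.0031 -0.0004] 196 white [ 0.0697  0.0084 -0.0228] 170 both [ 0.0685 -0.001  -0.0042  0.0232] 366 table [-0.0026 -0.001  -0.0003] 4644
top file [ 0.0946  0.0039 -0.0005] 881 white [ 0.0706  0.0029 -0.0005] 865 both [ 0.0706  0.0034 -0.0005  0.0241] 1746 table [-0.0003  0.0011 -0.0001] 8741
side file [ 0.0916 -0.0034 -0.0039] 188 white [ 0.0697  0.0029 -0.0305] 172 both [ 0.0683 -0.0035 -0.0107  0.023 ] 359 table [-0.0027 -0.0013 -0.0016] 4658
top file [ 0.0945  0.0012 -0.0002] 870 white [ 0.0706  0.0037 -0.0023] 849 both [ 0.0706  0.0025 -0.0006  0.0239] 1720 table [-0.0002  0.0009 -0.0002] 8739
side file [ 0.0918 -0.0057 -0.0025] 194 white [ 0.0701  0.0129 -0.0226] 168 both [ 0.069   0.0029 -0.0057  0.023 ] 360 table [-0.0027 -0.0009 -0.0001] 4678
```

View pics/bub1.png

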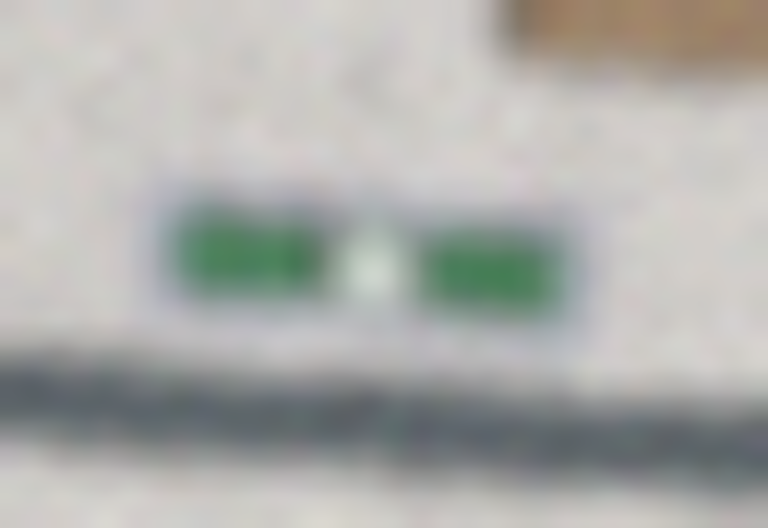

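The bubble at (372,265) sits centred between the dark marks at about 318 and 420, and the top-view depth slope is ~0.000, so the platform is level. I'll release, lift and recheck.

```bash
python3 -m pendant '[[[0,0,0],[0,0,0],-0.1],[[0,0,0],[0,0,0],-0.1],[[0,0,0],[0,0,0],-0.1],[[0,0,0],[0,0,0],-0.1],[[0,0,0],[0,0,-0.02],-0.1],[[0,0,0],[0,0,-0.04],-0.1],[[0,0,0],[0,0,-0.025],-0.1],[[0,0,0],[0,0,0],-1]]' 30
python3 st.py '[0.559,0.126,0.17]'; python3 tilt.py;python3 tilt.py|grep top
```

```text
time: 10.52
position: [0.5336, -0.2091, 0.1732]
tool_rot: [3.138, -0.143, 0.009]
ft_force: [0.2, -0.2, -0.7]
grip_width: 0.6
t 10.53 p [ 0.5336 -0.2091  0.1732] yaw_y -95.22 tilt 0.33 q [-0.415  0.204  0.85   1.7   -0.16   1.304 -1.195] F [ 0.2 -0.2 -0.7] M [-0.03  0.23  0.01] g 0.6
tool delta [-0.0052 -0.336   0.0031]
top file [ 0.0946 -0.0014 -0.0006] 884 white [ 0.0705  0.0022 -0.0001] 860 both [ 0.0705  0.0004 -0.0003  0.024 ] 1745 table [-0.0002  0.001   0.    ] 9225
side file [ 0.0917 -0.005  -0.0049] 304 white [ 0.0697 -0.0079 -0.0224] 233 both [ 0.069  -0.0054 -0.0084  0.0226] 539 table [-0.0026 -0.0009 -0.0003] 4600
top file [ 0.0947  0.0009 -0.0003] 876 white [0.0705 0.0023 0.0014] 854 both [0.0706 0.0016 0.0002 0.0241] 1730 table [-0.0002  0.001  -0.0002] 9198
```

```bash
python3 -m pendant '[[[0,0,-10.5],[0,0,0],-1],[[0,0,-10.5],[0,0,0],-1],[[0,0,-10.5],[0,0,0],-1],[[0,0,-10.5],[0,0,0],-1],[[0,0,-10.5],[0,0,0],-1],[[0,0,-10.5],[0,0,0],-1],[[0,0,-10.5],[0,0,0],-1],[[0,0,-10.5],[0,0,0],-1]]' 30
python3 -m pendant '[[[0,0,-10.5],[0,0,0],-1],[[0,0,-10.5],[0,0,0],-1],[[0,0,-10.5],[0,0,0],-1],[[0,0,-10.5],[0,0,0],-1],[[0,0,-10.5],[0,0,0],-1],[[0,0,-10.5],[0,0,0],-1],[[0,0,-10.5],[0,0,0],-1],[[0,0,-10.5],[0,0,0],-1]]' 30
python3 st.py '[0.559,0.126,0.17]'
```

```text
time: 11.72
position: [0.531, -0.2079, 0.1686]
tool_rot: [-2.42, -2.0, 0.002]
ft_force: [-0.1, -0.1, 0.3]
grip_width: 0.998
time: 12.72
position: [0.531, -0.2079, 0.1685]
tool_rot: [-0.46, -3.105, -0.0]
ft_force: [-0.0, 1.0, -0.3]
grip_width: 0.997
t 12.72 p [ 0.531  -0.2079  0.1685] yaw_y 73.13 tilt 0.14 q [-0.143  0.173  0.529  1.697 -0.09   1.298  1.68 ] F [-0.   1.  -0.3] M [ 0.02 -0.02  0.05] g 0.997
tool delta [ 0.0701  0.3277 -0.0014]
```

```bash
python3 -m pendant '[[[0,0,-6],[0,0,0],-1],[[0,0,-6],[0,0,0],-1],[[0,0,0],[0,0.056,0],-1],[[0,0,0],[0,0.056,0],-1],[[0,0,0],[0,0.056,0],-1],[[0,0,0],[0,0.056,0],-1],[[0,0,0],[0,0.056,0],-1],[[0,0,0],[0,0.055,0],-1]]' 30
python3 -m pendant '[[[0,0,0],[0,0,0],-1]]'
python3 st.py '[0.5593,0.1268,0.081]'
python3 - <<'E'
from h import *
im=eyes.get_image("side"); crop(im,200,135,120,100,6,"pics/side_c8.png")
im=eyes.get_image("top"); crop(im,190,155,160,120,5,"pics/top_c8.png")
E
```

```text
time: 13.72
position: [0.5615, 0.1271, 0.1687]
tool_rot: [-0.143, -3.137, 0.001]
ft_force: [1.4, -0.5, 0.5]
grip_width: 1.0
time: 13.85
position: [0.5606, 0.1319, 0.1681]
tool_rot: [-0.128, -3.136, -0.002]
ft_force: [-1.1, -1.3, -0.2]
grip_width: 1.002
t 13.85 p [0.5606 0.1319 0.1681] yaw_y 85.33 tilt 0.19 q [-0.504  0.176  0.258  1.676 -0.049  1.299  1.253] F [-1.1 -1.3 -0.2] M [-0.05  0.01 -0.  ] g 1.002
tool delta [ 0.0006 -0.0053  0.0871]
```

View pics/side_c8.png

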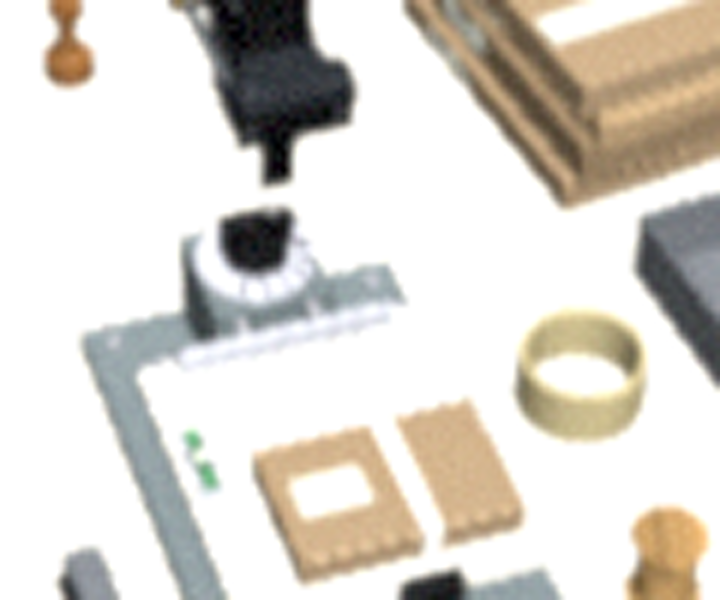

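View pics/top_c8.png

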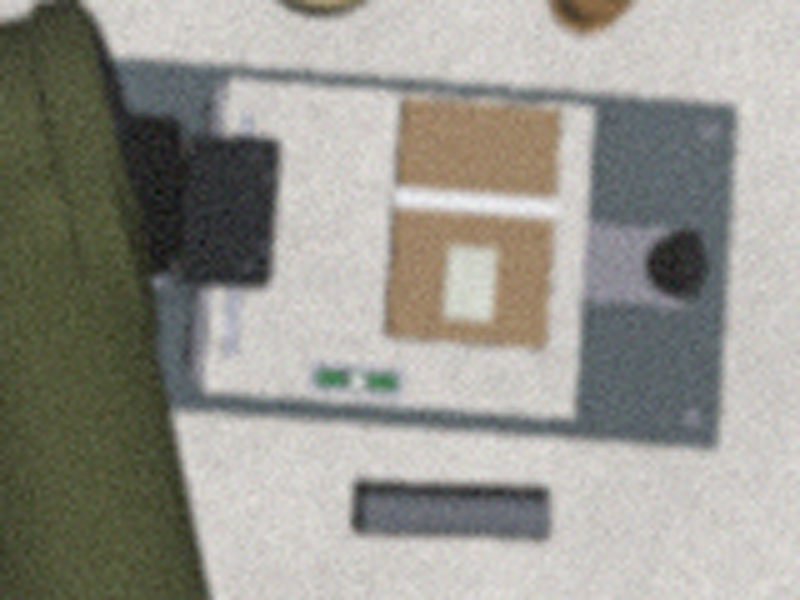

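The bubble is still centred at top crop (358,380), and the gripper is above the index knob. I'll descend.

```bash
python3 -m pendant '[[[0,0,0],[0,0,0.025],-1],[[0,0,0],[0,0,0.02],-1],[[0,0,0],[0,0,0],-1],[[0,0,0],[0,0,0],-1]]' 30
python3 st.py '[0.5593,0.1268,0.081]'
python3 - <<'E'
from h import *
im=eyes.get_image("side"); crop(im,200,135,120,100,6,"pics/side_c9.png")
E
```

```text
time: 14.45
position: [0.5627, 0.1242, 0.1255]
tool_rot: [0.146, 3.137, -0.0]
ft_force: [-0.3, 0.4, 0.1]
grip_width: 0.999
t 14.45 p [0.5627 0.1242 0.1255] yaw_y 84.68 tilt 0.05 q [-0.495  0.203  0.263  1.732 -0.056  1.213  1.26 ] F [-0.3  0.4  0.1] M [ 0.06  0.03 -0.03] g 0.999
tool delta [0.0037 0.0023 0.0445]
```

View pics/side_c9.png

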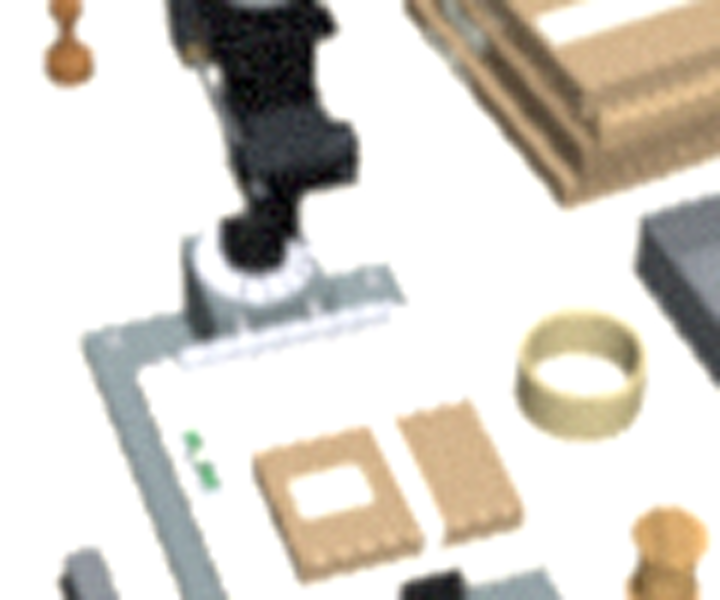

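```bash
python3 -m pendant '[[[0,0,0.5],[0.0035,0.002,0.02],-1],[[0,0,0],[0,0,0.016],-1],[[0,0,0],[0,0,0.008],-1],[[0,0,0],[0,0,0],-1]]' 55
python3 st.py '[0.5593,0.1268,0.081]'
python3 -m pendant '[[[0,0,0],[0,0,0],1],[[0,0,0],[0,0,0],1],[[0,0,0],[0,0,0],1],[[0,0,0],[0,0,0],1],[[0,0,0],[0,0,0],1],[[0,0,0],[0,0,0],1],[[0,0,0],[0,0,0],1],[[0,0,0],[0,0,0],1]]' 55
python3 st.py '[0.5593,0.1268,0.081]'
python3 - <<'E'
from h import *
im=eyes.get_image("side"); crop(im,200,135,120,100,6,"pics/side_c10.png")
im=eyes.get_image("top"); crop(im,190,155,160,120,5,"pics/top_c10.png")
E
```

```text
time: 15.0
position: [0.5587, 0.1275, 0.0804]
tool_rot: [-0.157, -3.137, 0.001]
ft_force: [0.6, -0.1, 0.8]
grip_width: 1.0
t 15.0 p [0.5587 0.1275 0.0804] yaw_y 84.29 tilt 0.05 q [-0.497  0.237  0.258  1.787 -0.066  1.126  1.254] F [ 0.6 -0.1  0.8] M [0.11 0.02 0.  ] g 1.0
tool delta [-0.0007 -0.0006 -0.0006]
time: 16.0
position: [0.5589, 0.1278, 0.0809]
tool_rot: [0.156, 3.138, 0.0]
ft_force: [-0.0, 0.2, 1.4]
grip_width: 0.172
t 16.0 p [0.5589 0.1278 0.0809] yaw_y 84.3 tilt 0.0 q [-0.497  0.237  0.258  1.787 -0.066  1.126  1.254] F [-0.   0.2  1.4] M [ 0.02  0.04 -0.  ] g 0.172
tool delta [-0.0005 -0.0009 -0.0001]
```

View pics/side_c10.png

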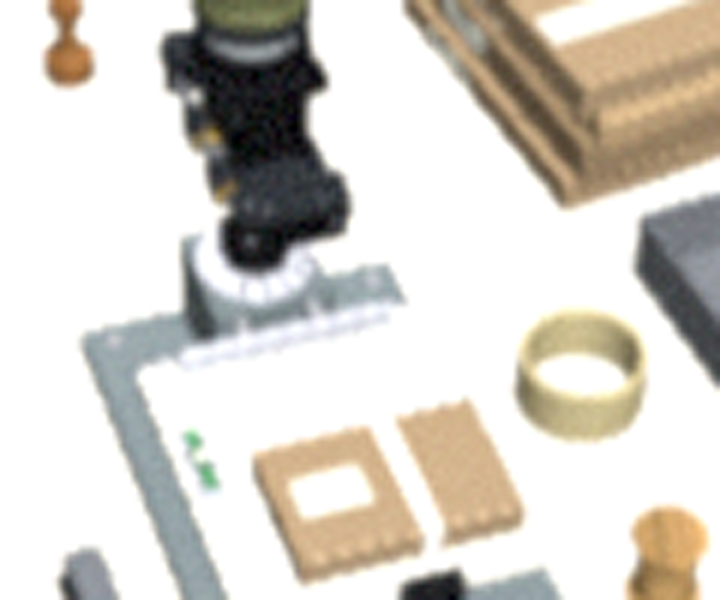

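View pics/top_c10.png

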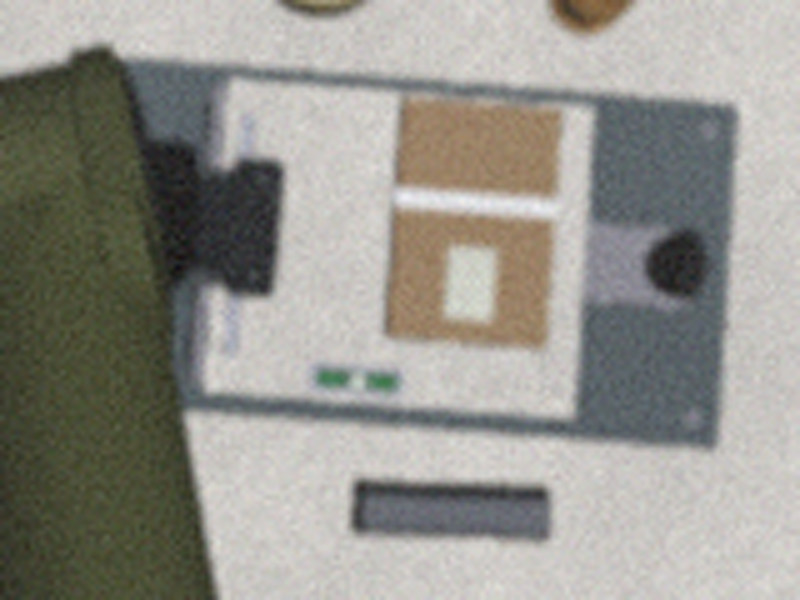

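The index bar is gripped (0.172). I'll turn it 24° to the first stop and watch the moment.

```bash
for i in 1; do python3 -m pendant '[[[0,0,6],[0,0,0],1],[[0,0,6],[0,0,0],1],[[0,0,0],[0,0,0],1]]' ; python3 st.py;  python3 -m pendant '[[[0,0,6],[0,0,0],1],[[0,0,6],[0,0,0],1],[[0,0,0],[0,0,0],1]]'; python3 st.py; done
```

```text
time: 16.48
position: [0.5589, 0.1278, 0.0809]
tool_rot: [0.481, 3.104, -0.0]
ft_force: [-0.3, -0.2, 0.1]
grip_width: 0.154
t 16.48 p [0.5589 0.1278 0.0809] yaw_y 72.37 tilt 0.01 q [-0.518  0.238  0.282  1.788 -0.072  1.126  1.051] F [-0.3 -0.2  0.1] M [-0.03 -0.04  0.07] g 0.154
time: 16.85
position: [0.559, 0.1278, 0.0809]
tool_rot: [0.801, 3.038, 0.0]
ft_force: [1.1, -0.4, -0.8]
grip_width: 0.154
t 16.85 p [0.559  0.1278 0.0809] yaw_y 60.46 tilt 0.02 q [-0.539  0.238  0.306  1.788 -0.079  1.126  0.848] F [ 1.1 -0.4 -0.8] M [ 0.05 -0.11  0.14] g 0.154
```

```bash
python3 -m pendant '[[[0,0,6],[0,0,0],1],[[0,0,6],[0,0,0],1],[[0,0,0],[0,0,0],1]]' ; python3 st.py;  python3 -m pendant '[[[0,0,6],[0,0,0],1],[[0,0,6],[0,0,0],1],[[0,0,0],[0,0,0],1]]'; python3 st.py
python3 - <<'E'
from h import *
im=eyes.get_image("side"); crop(im,200,135,120,100,6,"pics/side_c11.png")
im=eyes.get_image("top"); crop(im,190,155,160,120,5,"pics/top_c11.png")
E
```

```text
time: 17.23
position: [0.559, 0.1279, 0.0809]
tool_rot: [1.113, 2.938, 0.001]
ft_force: [0.6, -0.2, -0.9]
grip_width: 0.152
t 17.23 p [0.559  0.1279 0.0809] yaw_y 48.51 tilt 0.03 q [-0.56   0.24   0.331  1.789 -0.086  1.126  0.645] F [ 0.6 -0.2 -0.9] M [ 0.05 -0.14  0.1 ] g 0.152
time: 17.6
position: [0.5591, 0.128, 0.0809]
tool_rot: [1.413, 2.806, 0.001]
ft_force: [1.7, 1.0, -1.3]
grip_width: 0.154
t 17.6 p [0.5591 0.128  0.0809] yaw_y 36.54 tilt 0.04 q [-0.582  0.241  0.355  1.79  -0.092  1.126  0.442] F [ 1.7  1.  -1.3] M [ 0.14 -0.3   0.16] g 0.154
```

View pics/side_c11.png

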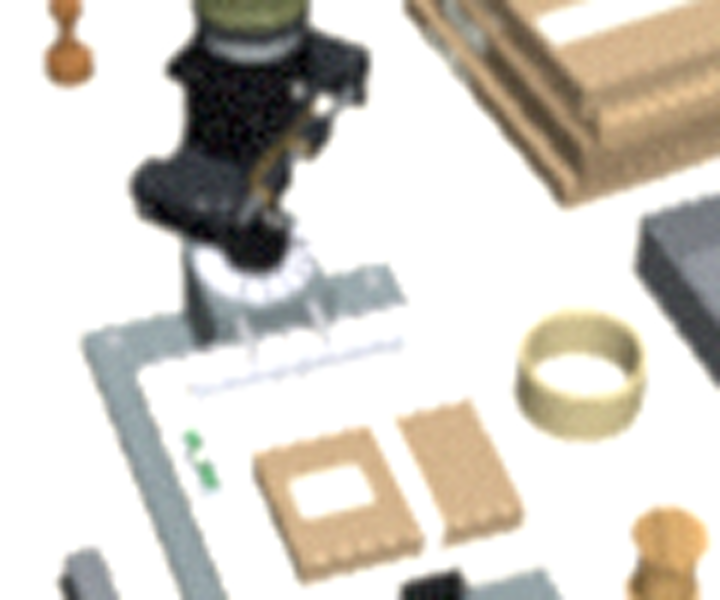

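View pics/top_c11.png

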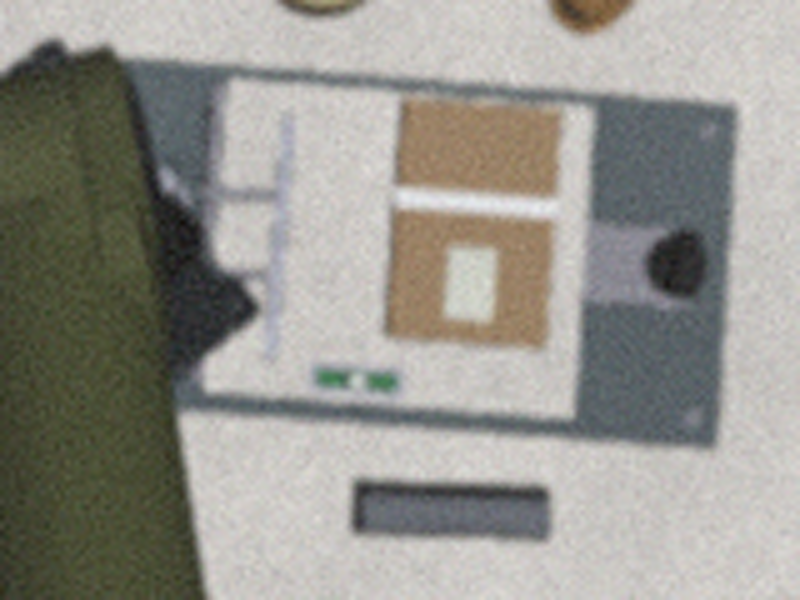

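The fence has followed the knob: its blade moved from about x=245 to 285 in the top crop, and the bubble is still centred. I'll continue to the third stop in smaller steps.

```bash
for n in 1; do python3 -m pendant '[[[0,0,6],[0,0,0],1],[[0,0,0],[0,0,0],1]]' >/dev/null; python3 st.py; python3 -m pendant '[[[0,0,6],[0,0,0],1],[[0,0,0],[0,0,0],1]]'>/dev/null; python3 st.py;  python3 -m pendant '[[[0,0,4],[0,0,0],1],[[0,0,0],[0,0,0],1]]'>/dev/null; python3 st.py; python3 -m pendant '[[[0,0,4],[0,0,0],1],[[0,0,0],[0,0,0],1]]'>/dev/null; python3 st.py; python3 -m pendant '[[[0,0,4],[0,0,0],1],[[0,0,0],[0,0,0],1],[[0,0,0],[0,0,0],1]]'; python3 st.py; done
```

```text
t 17.95 p [0.5592 0.128  0.0809] yaw_y 30.49 tilt 0.04 q [-0.592  0.242  0.368  1.79  -0.096  1.126  0.339] F [ 1.6  0.8 -1.4] M [ 0.2  -0.39  0.23] g 0.157
t 18.2 p [0.5592 0.128  0.0809] yaw_y 24.51 tilt 0.04 q [-0.603  0.243  0.381  1.791 -0.099  1.126  0.238] F [ 1.4  1.2 -2. ] M [ 0.26 -0.55  0.12] g 0.16
t 18.45 p [0.5592 0.128  0.0809] yaw_y 20.5 tilt 0.05 q [-0.61   0.243  0.389  1.791 -0.102  1.126  0.17 ] F [ 2.3  1.7 -3.1] M [ 0.27 -0.63  0.05] g 0.155
t 18.7 p [0.5593 0.1281 0.0809] yaw_y 16.49 tilt 0.05 q [-0.618  0.244  0.398  1.791 -0.104  1.126  0.102] F [ 3.   1.3 -3.3] M [ 0.36 -0.74  0.04] g 0.154
time: 19.08
position: [0.5593, 0.128, 0.0809]
tool_rot: [1.967, 2.449, 0.001]
ft_force: [4.9, 2.7, -4.2]
grip_width: 0.151
t 19.07 p [0.5593 0.128  0.0809] yaw_y 12.45 tilt 0.05 q [-0.625  0.244  0.406  1.791 -0.106  1.126  0.033] F [ 4.9  2.7 -4.2] M [ 0.53 -0.98  0.19] g 0.151
```

```bash
python3 -m pendant '[[[0,0,0],[0,0,0],1],[[0,0,0],[0,0,0],1]]'; python3 st.py
python3 - <<'E'
from h import *
im=eyes.get_image("side"); crop(im,200,135,120,100,6,"pics/side_c12.png")
acc=np.mean([eyes.get_image("top")["color"].astype(float) for _ in range(4)],0).astype(np.uint8)
im["color"]=acc;crop(im,190,155,160,120,5,"pics/top_c12.png")
c=cv2.cvtColor(acc,cv2.COLOR_RGB2BGR)[220:242,246:278]
cv2.imwrite("pics/bub2.png",cv2.resize(cv2.convertScaleAbs(c,alpha=1.6),None,fx=24,fy=24,interpolation=cv2.INTER_CUBIC))
E
python3 tilt.py; python3 st.py
```

```text
time: 19.32
position: [0.5593, 0.1281, 0.0809]
tool_rot: [1.969, 2.448, 0.001]
ft_force: [3.7, 2.4, -4.1]
grip_width: 0.158
t 19.32 p [0.5593 0.1281 0.0809] yaw_y 12.39 tilt 0.06 q [-0.625  0.244  0.406  1.791 -0.106  1.126  0.032] F [ 3.7  2.4 -4.1] M [ 0.48 -1.07  0.13] g 0.158
top file [ 0.0947 -0.0008  0.0009] 851 white [ 0.0708 -0.0025  0.0001] 733 both [ 0.0708 -0.0016  0.0009  0.024 ] 1582 table [-0.0002  0.001   0.0002] 8271
side file [ 0.0919  0.0005 -0.0063] 497 white [ 0.0568 -0.0141  0.3299] 423 both [ 0.0693  0.0007 -0.0049  0.0226] 783 table [-0.0027 -0.0008 -0.0004] 4817
t 19.68 p [0.5593 0.1281 0.0809] yaw_y 12.39 tilt 0.06 q [-0.625  0.244  0.406  1.791 -0.106  1.126  0.032] F [ 4.5  2.4 -4.3] M [ 0.51 -1.04  0.12] g 0.16
```

View pics/side_c12.png

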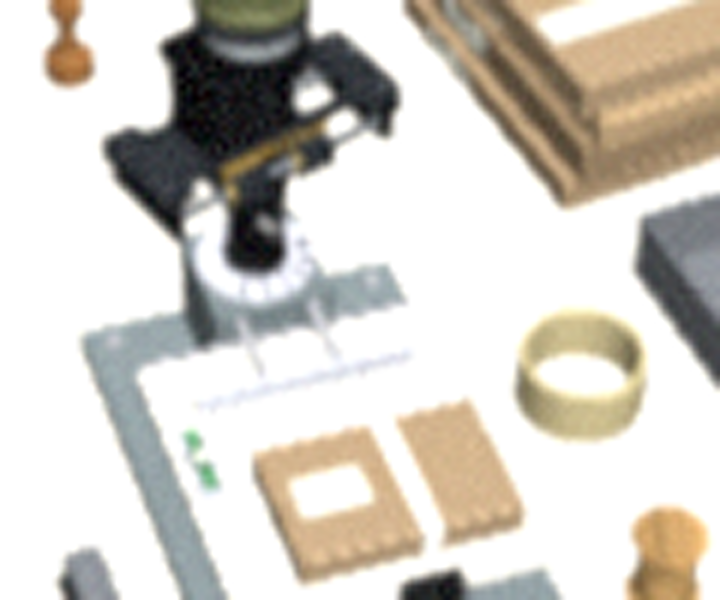

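View pics/top_c12.png

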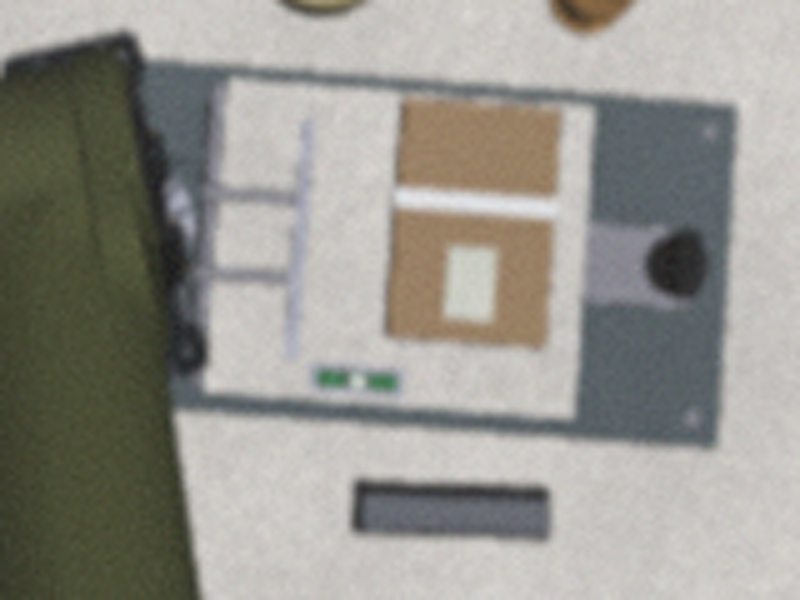

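View pics/bub2.png

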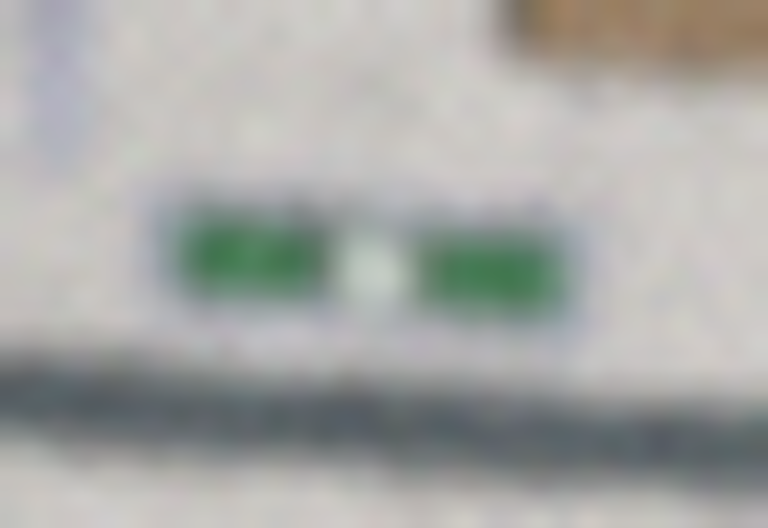

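Run:
```python
from h import *
for f in("top_c1","top_c2","top_c7","top_c11","top_c12"):
    c=cv2.imread(f"pics/{f}.png").astype(float)
    r=[]
    for a,b in((115,150),(290,330)):
        s=(c[a:b,:,0]-c[a:b,:,2]).mean(0)
        s=cv2.GaussianBlur(s[None],(0,0),4)[0]
        lo,hi=225,330
        k=lo+np.argmax(s[lo:hi]);w=np.clip(s[k-12:k+13]-s[lo:hi].min()-.4*(s[k]-s[lo:hi].min()),0,None)
        r.append(round((w*np.arange(k-12,k+13)).sum()/w.sum(),1))
    print(f,r)
im=eyes.get_image("side")
c=im["color"][165:182,232:256].mean(2).astype(int)
for i in range(17):print(165+i,c[i])
G=np.array([.5593,.1281])
for ang in(48,60,72,84,96):
    t=np.radians(-4.8-ang); print(ang,[proj(im,[*(G+np.array([np.cos(t),np.sin(t)])*l),.139]).round(1).tolist() for l in(.005,.015,.024)])
```

```text
top_c1 [np.float64(246.9), np.float64(232.9)]
top_c2 [np.float64(246.8), np.float64(232.5)]
top_c7 [np.float64(246.5), np.float64(232.9)]
top_c11 [np.float64(287.2), np.float64(273.8)]
top_c12 [np.float64(307.4), np.float64(294.0)]
165 [ 86 117 102  58  30  50  61  49  37  33  33  32  32  22  26  74 145 176
 170 182 187 191 193 191]
166 [111 158 147  92  50  69  83  58  37  35  29  27  28  19  25  86 165 188
 191 189 194 191 190 193]
167 [112 153 150 109  79  85  87  58  33  27  28  26  20  25  25  97 169 193
 192 190 188 191 189 189]
168 [112 120 117 110 106  84  65  46  29  23  25  22  20  21  39 100 166 186
 190 191 189 190 189 190]
169 [102 109 116 139 143  98  57  31  23  20  21  15  20  18  38  93 156 180
 186 189 189 190 188 191]
170 [117 138 156 179 175 127  59  21   7  19  25  36  37  19  34  81 126 159
 180 186 190 189 188 190]
171 [154 172 185 192 182 129  61  17  12  18  32  69  68  51  52  94 127 144
 172 186 186 189 188 190]
172 [178 178 175 183 175 123  57  17   2   9  38  75  90  77  67 116 148 156
 169 185 187 185 187 186]
173 [160 153 163 172 166 117  55  18   9   0
[... 442 characters left out ...]
58
 144 144 154 176 187 190]
178 [122 160 170 172 161 112  60  26  22  18  16  17   8  14  49 104 151 153
 143 133 130 160 186 190]
179 [112 155 170 173 168 142  97  66  44  38  31  29  38  53  86 133 153 149
 148 146 125 134 175 174]
180 [ 86 140 164 172 170 161 142 121 102  86  77  75  85 108 121 152 157 149
 144 138 116 114 142 143]
181 [ 63 112 143 162 171 172 168 159 139 133 131 122 129 152 154 155 163 160
 143 118 101 100 109 110]
48 [[243.5, 169.9], [245.6, 170.8], [247.6, 171.5]]
60 [[243.3, 170.1], [245.2, 171.2], [246.9, 172.2]]
72 [[243.1, 170.2], [244.6, 171.6], [245.9, 172.8]]
84 [[242.9, 170.3], [243.9, 171.8], [244.8, 173.3]]
96 [[242.6, 170.3], [243.2, 172.0], [243.6, 173.5]]
```

The fence moved 40.5 then 60.8 px for 48° and 71.9° of tool turn, a constant ratio, so the knob isn't slipping. The pointer's white line at side (244.5,172.5) fits about 72°. The bubble is still centred, so I'll hand in while holding.

```bash
python3 -c "
from bench import order; print(order.close_job())"; python3 st.py
```

```text
the job is handed in; nothing more can be done
None
the job is handed in; nothing more can be done
```

I levelled the platform with the tilt screw, then turned the index knob clockwise to its third stop and handed in while still holding it. The clock read about 20 s at hand-in, and no verdict was reported.

- **Tilt screw:** I turned it about 71° clockwise. The bubble sat centred between its marks, and the top camera's depth slope was within about 0.001 rad of level. It still read so after I released the screw and again with the index knob at its stop.
- **Index knob:** I turned it 71.9° (third stop 72°) and kept a 55 N grip.
    - **Checks that agreed:** fence travel stayed in proportion to the turn. The moment dipped to about 0.04 N m just before the stop and rose to about 0.13 N m at it. The pointer's white line fitted about 72°, but only roughly.
    - **Uncertainty:** the rest direction is known to about 1°, so the knob is probably between 71.9° and 72.8°.

Three checks failed or disagreed:
- **First grasp missed:** the fingers closed above the tilt knob and touched nothing. By depth the finger tips sat about 35 mm above the reported TCP, so I grasped correspondingly lower after that.
- **Side camera disagreed slightly:** its noisier fits showed a residual slope of about -0.004 to -0.011 rad with the platform level. I trusted the top camera and the bubble.
- **Bystanders not measured:** I did no final check of the other things on the table. The ones visible in the last pictures looked unmoved.

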